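# Clamp the sample tweezers in the chuck and hold them at the marked gap

### The arm

A 6-joint arm with a two-finger parallel gripper is mounted at the origin on the work surface. World frame = base frame: x ahead of the robot, y to its left, z up, the work surface at z = 0. Lengths are in mm, angles in rad, forces in N, time in s.
With the tool pointing down it reaches from about 350 to 875 mm from the base axis. Payload 4.2 kg.
Tool frame: the origin (TCP) lies midway between the tips of the shut fingers; the grasp point (between the pads) lies 19 mm behind it; z points along the fingers, y is the direction in which the jaws open and shut (so a half turn about z gives the same grasp; the last joint's range is limited). The gripper opens to 85 mm and grips with 20 to 120 N. Pads are 22 mm wide; open, the fingers measure 114 mm over their backs; the gripper's body (76 mm by 85 mm) begins 54 mm behind the grasp point. The pads swing forward as they close: fully open they stand 13 mm farther back than shut.
Start: joints at [1.43, 0.385, 0.008, 0, -1.194, -0.259], TCP at [243.238, 575.703, 231.312] pointing down, gripper open.
Joint ranges: [-3.14, 3.14], [-1.21, 2.06], [-1.07, 1.41], [-3.16, 2.05], [-2.99, -0.16], [-3.1, 3.1]. Speed limits (rad/s): [2.79, 2.79, 3.14, 3.14, 3.14, 3.14].

### API

Orientations are given as a unit quaternion [x, y, z, w].
In Python, from bench import arm gives the robot as it stands. The module is installed in compiled form; this text tells all that it offers.
- The arm moves only by the tool drive_tool, never from a script. Its argument "moves" is a list that holds one entry, the list of rows, each a list of 7 numbers: the opening, from 0 (shut) to 1 (fully open), then the shift along the tool's x, y, z in m, then the turn, a rotation vector about the tool's x, y, z in rad. In form: [[[hand, dx, dy, dz, wx, wy, wz], ...]]. A call has 1 to 20 rows; each row shifts and turns the pose as measured when the row begins, along the tool's axes as they then stand; what a row does not reach is not made up. A row lasts 1/10 s, in which the tool goes at most 50 mm and 8.59 degrees, less where a joint would pass 70% of its speed; a pose out of reach is approached as far as the arm can. A call with a gripper value outside its range is refused whole. The fingers move at their own pace and stop on an object; the grip force is fixed at half the most. Time passes only in rows, so rows that do not move let the fingers close. It gives the time, the measured TCP pose, the force and the opening at its end, in the units of the state.
- arm.read_state(): the state, without advancing time (a new reading comes with each control period).
- arm.get_image(name): name is "scene" or "top" or "wrist"; returns (picture, depth): 400x640x3 uint8, red, green, blue; 400x640 float32, mm along the optical axis (not along the pixel's ray), 0 where there is no reading.
- arm.camera_params(name): a dict with "fov_y" (degrees; the focal length in pixels is half the picture's height over the tangent of half this angle, whatever the lens; pixels are square), "cx", "cy" (the principal point, pixels), "world_from_camera" (4x4, takes a point from camera to world coordinates); the wrist camera has in their place "T_tool_cam" (4x4, takes a point from camera to tool coordinates, whose origin is the TCP and whose axes are the flange's). Camera axes: x right, y down, z forward; pixel columns grow to the right and rows downward; lengths in mm; the calibration is good to about 2 mm. The wrist camera is an equidistant fisheye: a pixel r from the principal point sees the ray r / f radians off the axis. A picture is of the moment at which its call begins: read the wrist's pose just before it. camera_params takes no time and is no camera call.
- arm.job_done(): hands the job in, once; it reports no verdict.
The state is a dict: "clock": time; "joints": joint angles; "joint_vel": joint speeds; "joint_efforts": joint torques, N m; "position": TCP position; "ee_rot": TCP orientation; "contact_force": force on the tool from outside, world axes, zero at the start; "wrist_torque": the same for the moment, N m; "gripper_width": finger opening in mm.
Only numpy, scipy, OpenCV 4.12 (cv2) and the standard library are available. Lean on these libraries where they do the work, as an engineer would, in place of code of your own. Each camera call takes 0.05 s, during which the arm holds its last target.

### The job

The big sprung tweezers stand loose, tips up, in the little fixture chuck on the tray. First turn the chuck's crank handle clockwise (seen from above) until the three jaws grip the tweezers' shank firmly; then squeeze the two legs together until the inner face of the tip of the leg without the cross bar lines up with the pointer of the brass rider on that bar, without ever letting the tips meet, and finish while still holding the tweezers steadily squeezed at that mark, clamped upright in the chuck. Leave the compass bowl, the jars and the stopwatch where they are.

Things in the scene. Friction and masses are not known exactly. Their poses are not given: they have to be found in the camera images.
- chuck_face (a point): Centre of the chuck's flat top, on its vertical turning axis, 60 mm above the tray. The chuck is fixed: square black iron foot 96 x 96 x 18 mm, above it a dark round sleeve of 38 mm radius, 22 to 58 mm high. Three jaws stand on the top face round the tweezers' shank, up to 73 mm above the tray.
- sleeve (a joint): Turn of the chuck sleeve with its crank, rad: 0 open, grows clockwise seen from above, stop at 1.4; starts at 0 to 0.2. Drives the three jaws inward together, 2.5 mm per rad; they meet the shank at about 1.0 and grip firmly from about 1.2. Stiff (0.2 N m, some 2 N at the handle); stays where it is left.
- handle (a point): Top centre of the crank handle: an upright round black post, 16 mm in diameter, free to grasp from 44 to 108 mm above the tray (this point: 108 mm), 115 mm from the chuck's axis on a level 12 mm round arm out of the sleeve, 40 mm above the tray. Swings round the chuck's vertical axis with the sleeve; does not spin by itself.
- jaw0: One of the three steel jaws, 20 x 7 x 12 mm, sliding radially on the chuck's face (origin on the chuck's axis, at tray height, moving with the jaw).
- jaw1: The second jaw, like jaw0, 120 degrees round.
- jaw2: The third jaw, like jaw0.
- tweezers: Steel tweezers, 0.2 kg, 178 mm long, standing tips up; origin under the shank's foot, 23 mm above the tray. z up, y from right leg to left leg (squeeze direction), x towards the cross bar's side. Round shank 14 mm thick, loose in the bore (1 mm play, 37 mm deep); at 58 to 72 mm a yoke 34 mm wide; the legs hinge on it 68 mm above the origin, 10 mm either side of the middle.
- leg_left: The +y leg (origin at its hinge, x along it): sprung strip 12 mm wide, 5 mm thick, 110 mm long. Outside, 30 mm below the tip, a 16 mm long round finger rib stands out 4 mm: squeeze here. A bar at tip height goes out from this leg to +x, then crosses in -y past the right leg, 26 to 30 mm from the legs' middle plane; it moves with this leg and carries the rider.
- leg_right: The mirror-image -y leg, without the bar (origin at its hinge). Across the two ribs the open tweezers measure 48 mm; the ribs close 0.73 mm per mm of tip gap. Each leg is sprung, 4 N m/rad: squeezing at the ribs takes 3 N for a 24 mm gap, 5.5 N for 12 mm; let go, the legs spring open.
- tip_left (a point): Inner face of the left leg's tip, at its top end, 178 mm above the tweezers' origin (201 mm above the tray).
- tip_right (a point): Inner face of the right leg's tip, likewise. Open, the tips are 36 mm apart; the tip gap is the distance between these two points.
- rider (a joint): The marked tip gap, m: how far the rider's pointer stands from the left tip's inner face along the bar, towards the right leg; 0.012 to 0.024. Clamped on the bar, it does not slide in use. The squeeze is right when the tip gap equals this value.
- mark (a point): Pointer of the rider, at tip height, 18 mm to the +x side of the legs' middle plane. The rider is a brass block 8 x 7 x 9 mm on the bar with a 2 mm thick pointer 16 to 24 mm from the middle plane. Its y axis runs along the bar; the right leg's inner tip face must be level with this point along y.
- compass: Heavy brass compass bowl, 116 mm across, 50 mm high, origin at the centre of its underside; to be left alone.
- jar_a: Frosted glass sample jar with an aluminium cap, 58 mm across, 85 mm high, origin at the centre of its underside; to be left alone.
- jar_b: The second jar, like jar_a; to be left alone.
- stopwatch: Steel stopwatch lying face up, 52 mm across, 14 mm thick, origin at the centre of its underside; to be left alone.
Things that resemble listed ones, but are neither listed nor needed, are in the scene too. Of the things that look like the part that bears chuck_face, the largest one is meant.

How it is judged (in metres and radians):
On the way:
1. the three jaws grip the shank of the still open tweezers (contact force between each of jaw0, jaw1, jaw2 and tweezers above 2 N and value of joint sleeve above 1 rad and distance between tip_left and tip_right above 0.03 m), for 0.2 s.
At the end, for the whole second after the job is handed in: Through the last second: right tip within 2.5 mm of the pointer along the bar; fingers press both legs (over 0.8 N) and these are still (under 0.1 rad/s); sleeve past 1.0 rad, jaws pressing the shank; tweezers within 5 mm of the chuck axis, not lifted 10 mm, tilted under 0.12 rad (y of tip_right in the frame of mark between -0.0025 and 0.0025 m and contact force between the fingers and leg_left above 0.8 N and contact force between the fingers and leg_right above 0.8 N and angular speed of each of leg_left, leg_right below 0.1 rad/s and value of joint sleeve above 1 rad and contact force between any of jaw0, jaw1, jaw2 and tweezers above 1 N and horizontal distance between tweezers and chuck_face below 0.005 m and height (world z) of tweezers below 0.033 m and angle between tweezers's own z axis and vertical below 0.12 rad); the arm keeps its last pose, push and grip.
It fails at once if the tips meet (gap under 4 mm) (distance between tip_left and tip_right below 0.004 m).
It fails at once if the compass bowl is disturbed (moved over 20 mm) (distance of compass from where it was at the start of the episode above 0.02 m).
It fails at once if the first jar is disturbed (moved over 20 mm) (distance of jar_a from where it was at the start of the episode above 0.02 m).
It fails at once if the second jar is disturbed (moved over 20 mm) (distance of jar_b from where it was at the start of the episode above 0.02 m).
It fails at once if the stopwatch is disturbed (moved over 20 mm) (distance of stopwatch from where it was at the start of the episode above 0.02 m).
It also fails if it takes over 51 s, if anything falls off the work surface, if the arm or the gripper's body presses on something with over 40 N, if the wrist force passes 120 N, or if a joint passes its speed limit or range.

## Working session

There is one attempt and no reset: what is moved stays moved. The work goes in short steps, Python scripts to look and compute and a tool call to move; the robot and the scene stay as the last step left them, time stands still between calls to the robot, and variables do not carry over. Pictures are saved under pics/ and viewed, and the job is handed in when it is done.

Besides the shell and the picture viewer there is one more tool, called after "Call:" as name(argument=value, ...) on one line, values as JSON. drive_tool: Moves the arm, as the interface text tells. Its arguments: {"type":"object","properties":{"moves":{"type":"array","items":{"type":"array","items":{"type":"array","items":{"type":"number"}}}}},"required":["moves"]}

```bash
mkdir -p pics; ls
python3 - <<'E'
from bench import arm
import cv2,numpy as np
s=arm.read_state();print(s)
for n in ["scene","top","wrist"]:
    im,d=arm.get_image(n);cv2.imwrite(f"pics/{n}0.png",im[:,:,::-1]);np.save(f"pics/{n}0_d.npy",d);np.save(f"pics/{n}0.npy",im)
    print(n,arm.camera_params(n))
E
```

```text
pics
{'clock': 0.0, 'joints': array([ 1.42957273e+00,  3.85534779e-01,  6.58688785e-03, -5.19100853e-04,
       -1.19403974e+00, -2.58595732e-01]), 'joint_vel': array([ 0.00010436,  0.00158304, -0.00178139, -0.00198561,  0.00096612,
        0.00080785]), 'joint_efforts': array([ 1.18432778e-03, -3.92282474e+01,  1.88405067e+01,  4.18628007e+00,
       -4.67404825e-03,  6.70877327e-06]), 'position': array([243.02989873, 575.1436707 , 230.21654165]), 'ee_rot': array([ 9.80064885e-01, -1.98674516e-01, -1.76563690e-04,  1.10791370e-03]), 'contact_force': array([ 0.14014109,  0.68076605, -0.59928279]), 'wrist_torque': array([0.02095878, 0.05883495, 0.00420983]), 'gripper_width': 85.5701482985822}
scene {'fov_y': 50.19454478858847, 'cx': 320.1495677670816, 'cy': 197.69588449519503, 'world_from_camera': array([[ 3.24067782e-01,  5.48687480e-01, -7.70663429e-01,
         1.39879275e+03],
       [ 9.46030100e-01, -1.90252587e-01,  2.62356635e-01,
        -3.14974715e+02],
       [-2.66891002e-03, -8.14092134e-01, -5.80729606e-01,
         7.99064896e+02],
       [ 0.00000000e+00,  0.00000000e
[... 237 characters left out ...]
,
       [-9.90295478e-01,  1.36434916e-01, -2.64647034e-02,
         1.70340424e+00],
       [-5.31544789e-03, -2.27466937e-01, -9.73771297e-01,
         1.18220131e+03],
       [ 0.00000000e+00,  0.00000000e+00,  0.00000000e+00,
         1.00000000e+00]])}
wrist {'fov_y': 65.70646984690485, 'cx': 315.3639744745669, 'cy': 201.15534490167275, 'T_tool_cam': array([[ 3.43575414e-04, -9.58541748e-01, -2.84951925e-01,
         7.27173777e+01],
       [ 9.99999838e-01,  2.00046057e-04,  5.32801668e-04,
        -1.84264123e-01],
       [-4.53709133e-04, -2.84952062e-01,  9.58541661e-01,
        -1.41267403e+02],
       [ 0.00000000e+00,  0.00000000e+00,  0.00000000e+00,
         1.00000000e+00]])}
```

View pics/scene0.png

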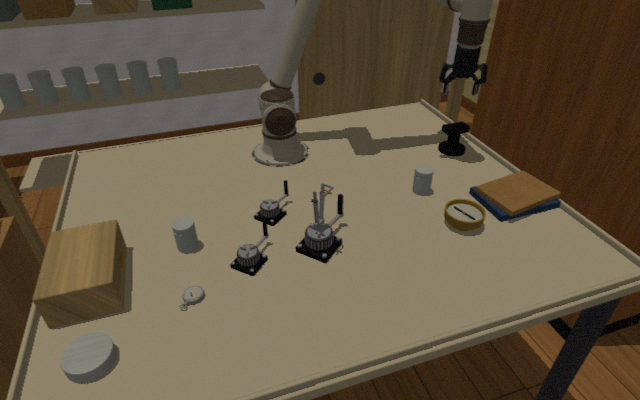

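View pics/top0.png

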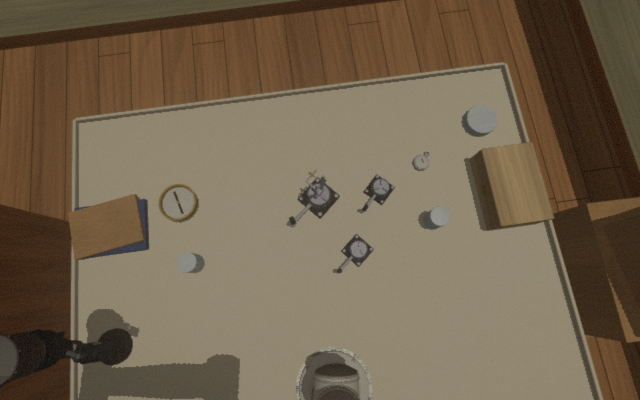

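View pics/wrist0.png

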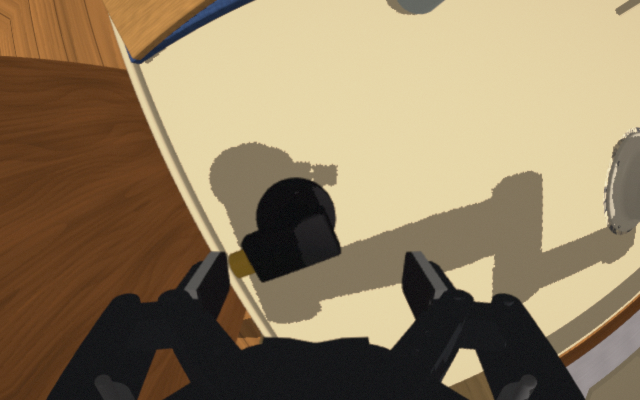

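The scene image shows the big chuck at about (320,240) with the tweezers above it and the handle at (340,205). The top image has it at (318,197) with the handle at (292,220). Two smaller chucks are lookalikes. I'll zoom in and measure.

```bash
cat > h.py <<'E'
import numpy as np,cv2
from bench import arm
def cam(n):
    p=arm.camera_params(n);f=200/np.tan(np.radians(p['fov_y']/2));return f,p['cx'],p['cy'],p.get('world_from_camera')
def ray(n,u,v):
    f,cx,cy,T=cam(n);d=T[:3,:3]@np.array([(u-cx)/f,(v-cy)/f,1]);return T[:3,3],d
def onplane(n,u,v,z):
    o,d=ray(n,u,v);return o+d*(z-o[2])/d[2]
def proj(n,P):
    f,cx,cy,T=cam(n);q=np.linalg.inv(T)@np.append(P,1);return f*q[0]/q[2]+cx,f*q[1]/q[2]+cy
def dpt(n,u,v,d):
    f,cx,cy,T=cam(n);return T[:3,3]+T[:3,:3]@(np.array([(u-cx)/f,(v-cy)/f,1])*d[int(v),int(u)])
def tri(n1,p1,n2,p2):
    a,d=ray(n1,*p1);b,e=ray(n2,*p2);A=np.stack([d,-e],1);t=np.linalg.lstsq(A,b-a,rcond=None)[0]
    x,y=a+d*t[0],b+e*t[1];return (x+y)/2,np.linalg.norm(x-y)
E
python3 - <<'E'
from h import *
a=cv2.imread('pics/scene0.png')[170:270,270:370];b=cv2.imread('pics/top0.png')[160:235,275:350]
cv2.imwrite('pics/z1.png',cv2.convertScaleAbs(cv2.resize(a,(600,600),interpolation=2),alpha=1.6));cv2.imwrite('pics/z2.png',cv2.convertScaleAbs(cv2.resize(b,(600,600),interpolation=2),alpha=1.6))
E
```

```text
(no output)
```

View pics/z1.png

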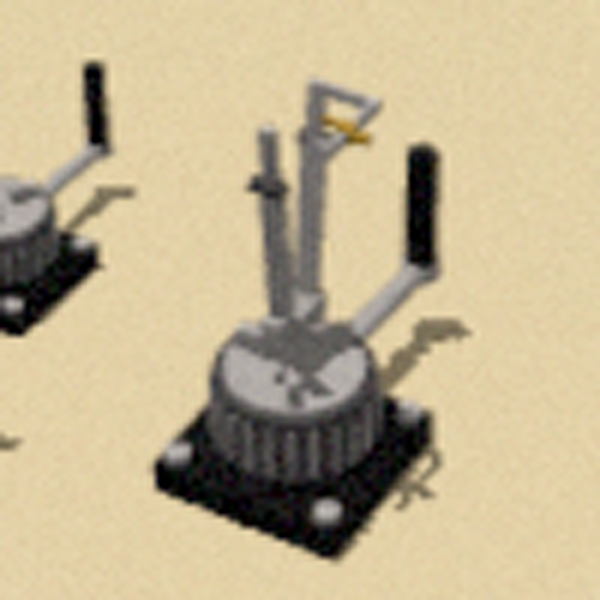

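View pics/z2.png

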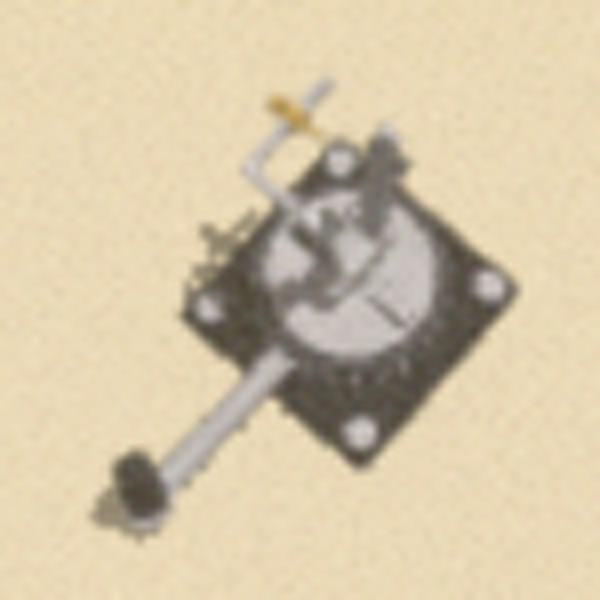

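Run:
```python
from h import *
Z=lambda x,y:(275+x/8-.4,160+y/8-.4)
S=lambda x,y:(270+x/6-.4,170+y/6-.4)
c=[onplane('top',*Z(*p),18) for p in [(340,135),(518,290),(362,468),(183,315)]]
print(np.round(c,1)); C=np.mean(c,0);print('foot centre',C,[np.linalg.norm(c[i]-c[i-1]) for i in range(4)])
cs=[onplane('scene',*S(*p),18) for p in [(155,470),(338,545),(432,425)]]
print('scene corners',np.round(cs,1))
H=onplane('top',*Z(133,468),108);print('handle',H,np.linalg.norm((H-C)[:2]))
print(tri('top',Z(133,465),'scene',S(423,150)))
print('tipR',onplane('top',*Z(388,130),201),tri('top',Z(388,130),'scene',S(267,131)))
print('tipL',onplane('top',*Z(297,208),201))
print('rider',onplane('top',*Z(288,108),201),tri('top',Z(288,108),'scene',S(345,129)))
print('barcorner',onplane('top',*Z(250,168),201), 'barend',onplane('top',*Z(328,85),201))
```

```text
[[ 621.9  -40.3   18. ]
 [ 549.1 -101.1   18. ]
 [ 487.3  -30.    18. ]
 [ 557.6   31.2   18. ]]
foot centre [553.99772331 -35.04107517  18.        ] [np.float64(96.21389178206529), np.float64(94.81662624889782), np.float64(94.15818068437333), np.float64(93.28351041677084)]
scene corners [[ 561.7 -101.1   18. ]
 [ 634.1  -39.3   18. ]
 [ 573.9   28.    18. ]]
handle [483.83423695  53.96673559 108.        ] 113.33713069978081
(array([485.24245627,  54.58901984, 107.59769766]), np.float64(1.5519888826638193))
tipR [569.77285369 -49.97489009 201.        ] (array([570.80841793, -49.53145608, 197.98074057]), np.float64(1.2601259263665034))
tipL [547.18068578 -15.91015415 201.        ]
rider [582.15186439 -17.64587502 201.        ] (array([582.39381095, -18.23171291, 199.54913179]), np.float64(1.1712124950500797))
barcorner [563.1507153   -2.15606645 201.        ] barend [588.27374802 -32.14042696 201.        ]
```

Call:
drive_tool(moves=[[[1,0.037,0.0326,-0.005,0,0,0],[1,0.037,0.0326,-0.005,0,0,0],[1,0.037,0.0326,-0.005,0,0,0],[1,0.037,0.0326,-0.005,0,0,0],[1,0.037,0.0326,-0.005,0,0,0],[1,0.037,0.0326,-0.005,0,0,0],[1,0.037,0.0326,-0.005,0,0,0],[1,0.037,0.0326,-0.005,0,0,0],[1,0.037,0.0326,-0.005,0,0,0],[1,0.037,0.0326,-0.005,0,0,0],[1,0.037,0.0326,-0.005,0,0,0],[1,0.037,0.0326,-0.005,0,0,0],[1,0.037,0.0326,-0.005,0,0,0],[1,0,0,0,0,0,-0.145],[1,0,0,0,0,0,-0.145],[1,0,0,0,0,0,-0.145],[1,0,0,0,0,0,-0.145],[1,0,0,0,0,0,-0.145],[1,0,0,0,0,0,-0.145],[1,0,0,0,0,0,-0.145]]])

```text
clock: 2.15
position: [522.1, -14.7, 291.9]
ee_rot: [0.947, 0.32, -0.005, 0.002]
contact_force: [0.1, 0.3, -0.3]
gripper_width: 85.3
```

Call:
drive_tool(moves=[[[1,-0.003,0.037,0.01,0,0,0],[1,0,0,0.01,0,0,0],[1,0,0,0,0,0,0]]])

```text
clock: 2.45
position: [542.1, -46.4, 270.8]
ee_rot: [0.947, 0.322, -0.005, 0.002]
contact_force: [0.4, -0.0, 0.0]
gripper_width: 85.6
```

```bash
cat >> h.py <<'E'
from scipy.spatial.transform import Rotation as R
def wtc(s):
    T=np.eye(4);T[:3,:3]=R.from_quat(s['ee_rot']).as_matrix();T[:3,3]=s['position']
    return T@arm.camera_params('wrist')['T_tool_cam']
def wf():
    p=arm.camera_params('wrist');return 200/np.tan(np.radians(p['fov_y']/2)),p['cx'],p['cy']
def wray(T,u,v):
    f,cx,cy=wf();x,y=u-cx,v-cy;r=np.hypot(x,y)+1e-9;t=r/f
    return T[:3,3],T[:3,:3]@np.array([np.sin(t)*x/r,np.sin(t)*y/r,np.cos(t)])
def wplane(T,u,v,z):
    o,d=wray(T,u,v);return o+d*(z-o[2])/d[2]
def wproj(T,P):
    f,cx,cy=wf();q=(np.linalg.inv(T)@np.append(P,1))[:3];t=np.arctan2(np.hypot(q[0],q[1]),q[2]);n=np.hypot(q[0],q[1])+1e-9
    return f*t*q[0]/n+cx,f*t*q[1]/n+cy
def shot(name):
    s=arm.read_state();im,d=arm.get_image('wrist');cv2.imwrite(f'pics/{name}.png',im[:,:,::-1]);T=wtc(s);np.savez(f'pics/{name}.npz',T=T,d=d,im=im);return s,im,d,T
E
python3 - <<'E'
from h import *
s,im,d,T=shot('w1');print(s['position'],s['ee_rot'],s['clock'])
cv2.imwrite('pics/w1z.png',cv2.convertScaleAbs(cv2.resize(im[:,:,::-1],(800,500),interpolation=2),alpha=1.2))
E
```

```text
[542.05116964 -46.39439831 270.80616342] [ 0.94685388  0.32161892 -0.00500899  0.00197571] 2.45
```

View pics/w1.png

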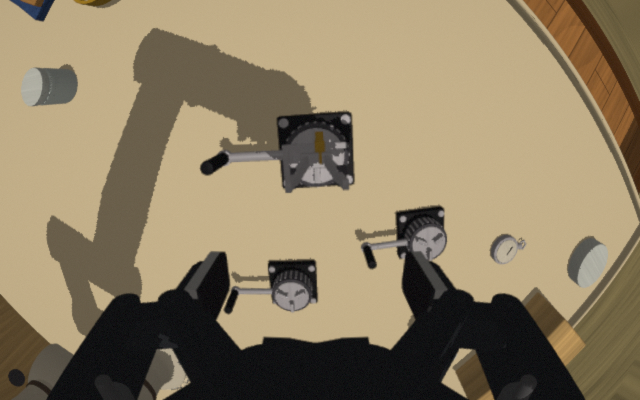

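Run:
```python
from h import *
im=cv2.imread('pics/w1.png')[100:210,190:370]
cv2.imwrite('pics/w1z.png',cv2.convertScaleAbs(cv2.resize(im[:100,:],(792,440),interpolation=2),alpha=1.8))
im=im[:,75:]
cv2.imwrite('pics/w1y.png',cv2.convertScaleAbs(cv2.resize(im[10:100,:],None,fx=6.5,fy=6.5,interpolation=2),alpha=1.8))
```

```text
(no output)
```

View pics/w1z.png

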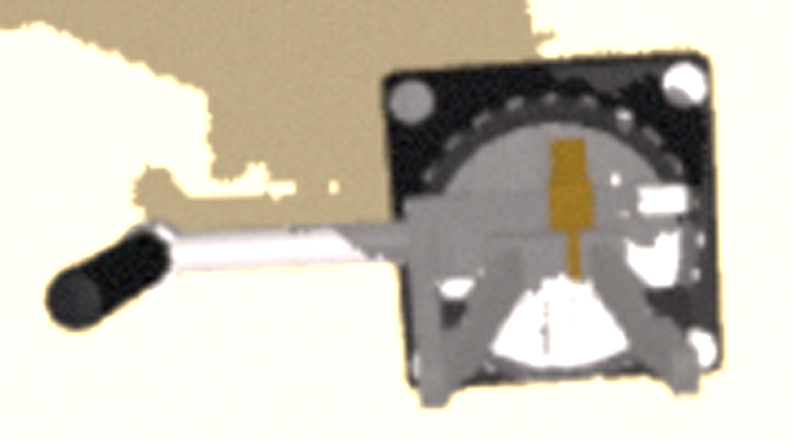

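View pics/w1y.png

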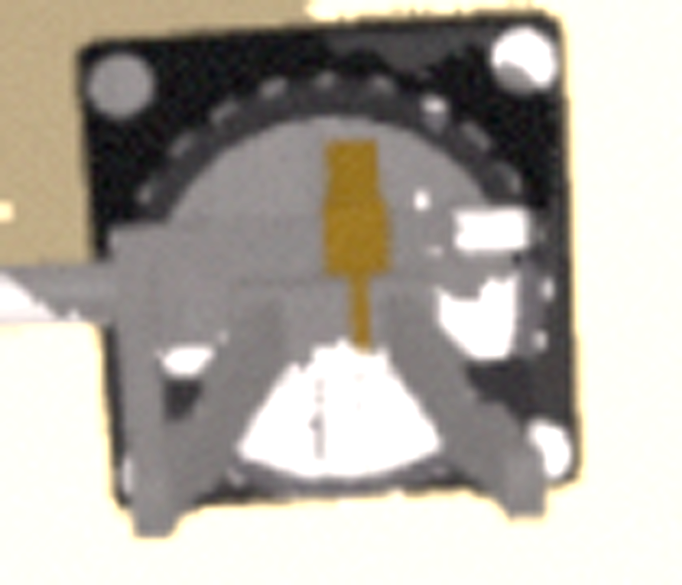

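Run:
```python
from h import *
T=np.load('pics/w1.npz')['T']
A=lambda x,y,z:wplane(T,190+x/4.4-.4,100+y/4.4-.4,z)
B=lambda x,y,z:wplane(T,265+x/6.5-.4,110+y/6.5-.4,z)
c=[A(383,75,18),A(708,55,18),A(720,368,18)];print(np.round(c,1),'ctr',(c[0]+c[2])/2,[np.linalg.norm(c[i]-c[i+1]) for i in (0,1)])
H=A(75,300,108);print('H',H)
b=B(170,535,201);l=B(172,512,201);r=B(512,500,201);m=B(361,340,201);m2=B(361,275,201)
print('l',l,'r',r,'gap',np.linalg.norm(l-r),'m',m,m2)
yt=(l-r)/np.linalg.norm(l-r);print('yt',yt,np.arctan2(yt[1],yt[0]),'rider',(l-m)@yt,(l-m2)@yt, 'x off',np.cross(yt,[0,0,1])@(m-l))
lo=B(135,515,201);ro=B(545,505,201);print('out',np.linalg.norm(lo-ro),'mid',(l+r)/2)
C=(c[0]+c[2])/2;print('rad',np.linalg.norm((H-C)[:2]),np.arctan2(*(H-C)[1::-1]))
# bar corner and end
print('bar corner', (B(110,230,201)-l)@yt, np.cross(yt,[0,0,1])@(B(110,230,201)-l))
```

```text
[[ 563.4   31.1   18. ]
 [ 624.6  -39.2   18. ]
 [ 554.5 -100.    18. ]] ctr [558.94493247 -34.44527285  18.        ] [np.float64(93.19492355127451), np.float64(92.7776484631328)]
H [486.75020896  52.98218998 108.        ]
l [546.53728549 -21.63119772 201.        ] r [570.01573405 -49.9810694  201.        ] gap 36.80968311552982 m [573.88285681 -26.32036772 201.        ] [579.38964524 -22.06092874 201.        ]
yt [-0.63783349  0.77017429  0.        ] 2.2624782885183725 rider 21.053399318755638 21.285302981066767 x off 18.069946413400945
out 44.44526521747694 mid [558.27650977 -35.80613356 201.        ]
rad 113.38271190370564 2.261052644317498
bar corner 4.878266522019974 30.919944481793788
```

Call:
drive_tool(moves=[[[1,0,0,0,0,0,-0.04],[1,0.004,-0.038,0,0,0,0],[1,0.004,-0.038,0,0,0,0],[1,0.004,-0.037,0,0,0,0],[1,0,0,0,0,0,0]]])

```text
clock: 3.0
position: [476.7, 51.9, 272.5]
ee_rot: [0.94, 0.341, -0.004, 0.003]
contact_force: [0.6, 0.4, 0.3]
gripper_width: 85.3
```

Run:
```python
from h import *
s,im,d,T=shot('w2');print(s['position'],s['ee_rot'],s['clock'])
P=s['position'];M=R.from_quat(s['ee_rot']).as_matrix()
print('tool delta to handle',M.T@(np.array([485.8,53.4,68])-P)); print('x',M[:,0],'z',M[:,2])
```

```text
[476.7440256   51.87800668 272.51567759] [ 0.94009198  0.34089282 -0.00358722  0.00250774] 3.0
tool delta to handle [  9.65552343   4.17216637 204.45134729]
x [ 0.76755844  0.64092321 -0.00845438] z [-0.0050349  -0.00716072 -0.99996169]
```

View pics/w2.png

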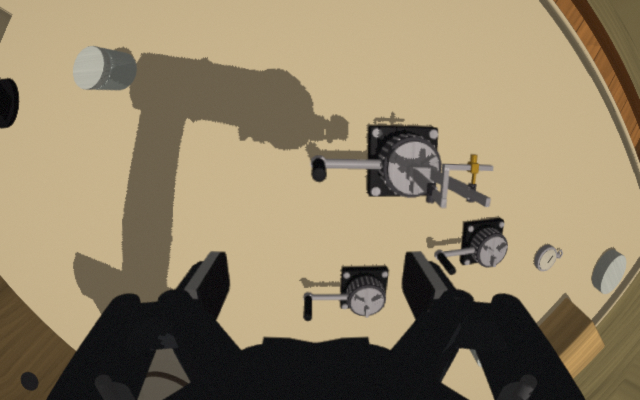

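Run:
```python
from h import *
q=np.load('pics/w2.npz');T=q['T'];im=q['im']
z=cv2.resize(im[140:200,290:450,::-1],None,fx=5,fy=5,interpolation=2);cv2.imwrite('pics/w2z.png',cv2.convertScaleAbs(z,alpha=1.8))
print(wproj(T,[485.4,53.6,108]),wplane(T,319,175,108))
```

```text
(np.float64(319.00101205530257), np.float64(175.0974449780528)) [485.47631452  53.66546736 108.        ]
```

View pics/w2z.png

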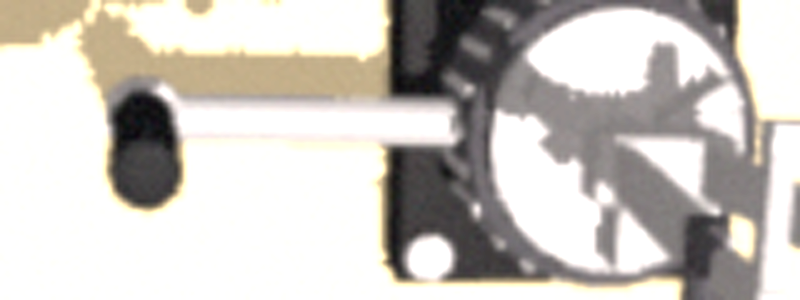

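The zoomed view puts the handle top at (319,175), and casting that pixel gives (485.5, 53.7), which matches the earlier measurement. I'll go down on it.

Call:
drive_tool(moves=[[[1,0.0095,0.004,0.02,0,0,0],[1,0,0,0.045,0,0,0],[1,0,0,0.045,0,0,0],[1,0,0,0.03,0,0,0],[1,0,0,0.03,0,0,0],[1,0,0,0.02,0,0,0],[1,0,0,0,0,0,0]]])

```text
clock: 3.75
position: [493.9, 53.0, 81.8]
ee_rot: [0.94, 0.341, 0.004, 0.004]
contact_force: [-0.7, -1.0, -0.4]
gripper_width: 85.5
```

Run:
```python
from h import *
s,im,d,T=shot('w3');print(s['position'],s['ee_rot'],s['contact_force'])
P=s['position'];M=R.from_quat(s['ee_rot']).as_matrix()
print('tool delta to handle',M.T@(np.array([485.5,53.6,68])-P))
```

```text
[493.86623526  52.99721725  81.768676  ] [0.94007717 0.34091989 0.00375961 0.00379734] [-0.73950345 -0.9832492  -0.44549001]
tool delta to handle [-6.09653068 -5.95861224 13.68433163]
```

View pics/w3.png

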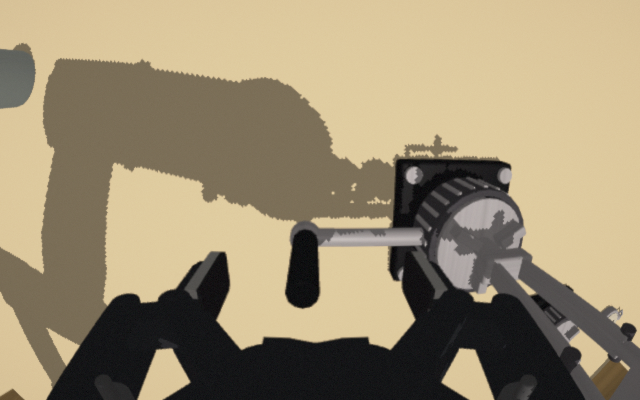

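The post is between the fingers, its top at (303,300). I'll correct the offset, then close.

Call:
drive_tool(moves=[[[1,-0.006,-0.006,0.01,0,0,0],[1,0,0,0.003,0,0,0],[1,0,0,0,0,0,0]]])

```text
clock: 4.1
position: [490.6, 54.8, 73.9]
ee_rot: [0.94, 0.341, 0.009, 0.004]
contact_force: [-0.2, -0.2, 0.8]
gripper_width: 85.1
```

Run:
```python
from h import *
s=arm.read_state();P=s['position'];M=R.from_quat(s['ee_rot']).as_matrix()
print(P,'tool delta to handle',M.T@(np.array([485.5,53.6,68])-P),'z',M[:,2])
```

```text
[490.64899189  54.78914974  73.90625151] tool delta to handle [-4.79856962 -2.47711307  5.80065876] z [ 0.02061176 -0.00151244 -0.99978641]
```

Call:
drive_tool(moves=[[[1,-0.005,-0.0025,0.003,0.013,-0.016,0],[1,0,0,0,0,0,0]]])

```text
clock: 4.3
position: [486.8, 54.0, 72.8]
ee_rot: [0.94, 0.342, 0.001, 0.001]
contact_force: [-0.4, 0.4, -0.9]
gripper_width: 85.2
```

Run:
```python
from h import *
s=arm.read_state();P=s['position'];M=R.from_quat(s['ee_rot']).as_matrix()
print(P,'tool delta to handle',M.T@(np.array([485.5,53.6,68])-P),'z',M[:,2])
```

```text
[486.76323141  53.96894687  72.79194757] tool delta to handle [-1.21475602 -0.53738156  4.78855154] z [ 2.72650865e-03 -1.79060993e-04 -9.99996267e-01]
```

Good. Closing on the post.

Call:
drive_tool(moves=[[[0,-0.001,0,0.002,0,0,0],[0,0,0,0,0,0,0],[0,0,0,0,0,0,0],[0,0,0,0,0,0,0],[0,0,0,0,0,0,0],[0,0,0,0,0,0,0],[0,0,0,0,0,0,0],[0,0,0,0,0,0,0]]])

```text
clock: 5.1
position: [486.1, 54.6, 71.9]
ee_rot: [0.94, 0.341, 0.002, -0.0]
contact_force: [-0.2, 1.0, 1.2]
gripper_width: 15.0
```

Run:
```python
from h import *
s=arm.read_state();P=s['position'];M=R.from_quat(s['ee_rot']).as_matrix()
C=np.array([558.5,-35]);print(P,'r',np.hypot(*(P[:2]-C)),'th',np.arctan2(*(P[:2]-C)[::-1]),'z',M[:,2],'yaw',np.arctan2(M[1,0],M[0,0]),s['contact_force'],s['wrist_torque'],s['gripper_width'])
```

```text
[486.0575997   54.57288813  71.9463881 ] r 115.200710278384 th 2.2508521159831445 z [ 0.00336869  0.00222162 -0.99999186] yaw 0.6962587530927032 [-0.20822312  0.96562882  1.1678568 ] [ 0.14502437  0.16411056 -0.01926049] 14.958249099355646
```

Call:
drive_tool(moves=[[[0,0.0069,0.0002,0,0,0,0.06],[0,0.0069,0.0002,0,0,0,0.06],[0,0.0069,0.0002,0,0,0,0.06],[0,0.0069,0.0002,0,0,0,0.06],[0,0,0,0,0,0,0]]])

```text
clock: 5.6
position: [509.9, 69.4, 71.9]
ee_rot: [0.975, 0.223, 0.002, -0.0]
contact_force: [1.1, 1.3, -0.2]
gripper_width: 15.0
```

```bash
cat > st.py <<'E'
from h import *
s=arm.read_state();P=s['position'];M=R.from_quat(s['ee_rot']).as_matrix()
C=np.array([558.5,-35]);th=np.arctan2(*(P[:2]-C)[::-1]);print('clk',s['clock'],P,'r',np.hypot(*(P[:2]-C)),'turned',2.2525-th,'z',M[:,2],'yaw err',np.arctan2(M[1,0],M[0,0])-(th-np.pi/2),'F tool',M.T@s['contact_force'],s['wrist_torque'],s['gripper_width'])
print(s['joints'])
E
python3 st.py
```

```text
clk 5.6 [509.89687262  69.38591983  71.94936006] r 115.14636012159325 turned 0.24594457134656622 z [ 0.00337215  0.00125224 -0.99999353] yaw err 0.0141676600609012 F tool [ 1.58876078 -0.70514794  0.19009513] [ 0.31351971 -0.33682248  0.00625659] 14.962305274805585
[ 4.51212204e-01  3.78199431e-01 -4.68561670e-01  5.20721559e-04
 -7.20454569e-01  1.56911957e+00]
```

Call:
drive_tool(moves=[[[0,0.0069,0.0002,0,0,0,0.06],[0,0.0069,0.0002,0,0,0,0.06],[0,0.0069,0.0002,0,0,0,0.06],[0,0.0069,0.0002,0,0,0,0.06],[0,0.0069,0.0002,0,0,0,0.06],[0,0.0069,0.0002,0,0,0,0.06],[0,0.0069,0.0002,0,0,0,0.06],[0,0,0,0,0,0,0]]])

```text
clock: 6.4
position: [556.5, 80.0, 72.0]
ee_rot: [1.0, 0.015, 0.002, -0.0]
contact_force: [2.9, 0.4, -0.1]
gripper_width: 14.7
```

```bash
python3 st.py
```

```text
clk 6.4 [556.52804713  80.02055896  71.98801412] r 115.03746164381987 turned 0.6645610013596666 z [ 3.42988334e-03  4.73416076e-04 -9.99994006e-01] yaw err 0.012005889387501502 F tool [ 2.87564466 -0.2731891   0.11893659] [-0.01471757 -0.54976604  0.02618612] 14.744864890134172
[ 0.43154807  0.44384976 -0.3515949   0.00144013 -0.77203873  1.16736728]
```

Call:
drive_tool(moves=[[[0,0.0069,0.0002,0,0,0,0.06],[0,0.0069,0.0002,0,0,0,0.06],[0,0.0069,0.0002,0,0,0,0.06],[0,0.0069,0.0002,0,0,0,0.06],[0,0.0069,0.0002,0,0,0,0.06],[0,0,0,0,0,0,0]]])

```text
clock: 7.0
position: [589.6, 75.7, 72.0]
ee_rot: [0.991, -0.132, 0.002, -0.001]
contact_force: [2.2, 0.0, -0.1]
gripper_width: 14.5
```

```bash
python3 st.py
```

```text
clk 7.0 [589.62749749  75.67737504  71.99107965] r 114.97131140244065 turned 0.9558668185818109 z [ 3.70964396e-03  7.36358348e-04 -9.99992848e-01] yaw err 0.009023493748495426 F tool [ 2.15545764 -0.60840745  0.15390931] [-0.24692412 -0.64446294  0.01410824] 14.520716746471278
[ 0.4002096   0.48819151 -0.26970688  0.00105999 -0.80919481  0.90471986]
```

Call:
drive_tool(moves=[[[0,0.0069,0.0002,0,0,0,0.06],[0,0.0069,0.0002,0,0,0,0.06],[0,0,0,0,0,0,0]]])

```text
clock: 7.3
position: [601.8, 71.5, 72.0]
ee_rot: [0.982, -0.189, 0.002, -0.001]
contact_force: [2.5, -0.7, -0.5]
gripper_width: 14.3
```

```bash
python3 st.py
```

```text
clk 7.3 [601.80823343  71.47643463  72.01363459] r 114.94709311390731 turned 1.0680069252321487 z [ 0.00407189  0.00116892 -0.99999103] yaw err 0.006846507475181118 F tool [ 2.6291459  -0.26536996  0.53125706] [-0.32791606 -0.77540958  0.16103834] 14.32416619425896
[ 3.85278363e-01  5.04059522e-01 -2.39764318e-01  6.09870918e-04
 -8.22759872e-01  8.05651670e-01]
```

Call:
drive_tool(moves=[[[0,0.0069,0.0002,0,0,0,0.06],[0,0.0069,0.0002,0,0,0,0.06],[0,0,0,0,0,0,0]]])

```text
clock: 7.6
position: [613.1, 66.2, 72.0]
ee_rot: [0.97, -0.244, 0.002, -0.001]
contact_force: [3.5, -0.6, -1.6]
gripper_width: 14.5
```

```bash
python3 st.py
```

```text
clk 7.6 [613.0658674   66.15589691  72.00923967] r 114.93454383012083 turned 1.1763904792061508 z [ 0.00406396  0.00151471 -0.99999059] yaw err 0.0026244445615676293 F tool [ 3.35290801 -1.10067232  1.60630361] [-0.39035999 -0.73889304  0.22580068] 14.500875944505669
[ 3.69666726e-01  5.18809138e-01 -2.11769698e-01  7.54019672e-05
 -8.35880777e-01  7.09021467e-01]
```

Call:
drive_tool(moves=[[[0,0.006,0.0002,0,0,0,0.05],[0,0.006,0.0002,0,0,0,0.05],[0,0,0,0,0,0,0],[0,0,0,0,0,0,0]]])

```text
clock: 8.0
position: [621.7, 61.0, 72.0]
ee_rot: [0.958, -0.286, 0.002, -0.002]
contact_force: [2.6, 0.1, -0.7]
gripper_width: 14.3
```

```bash
python3 st.py
```

```text
clk 8.0 [621.66844835  60.9778824   72.01365302] r 114.89998597729739 turned 1.2637913228793787 z [ 0.00441415  0.00209797 -0.99998806] yaw err 0.0018044207876517504 F tool [ 2.09257168 -1.46416539  0.68102435] [-0.20129735 -0.58173176  0.1370178 ] 14.279679320474738
[ 3.56262720e-01  5.29869918e-01 -1.90539563e-01 -5.70199761e-04
 -8.45518216e-01  6.34632882e-01]
```

Call:
drive_tool(moves=[[[0,0.006,0.0002,0,0,0,0.05],[0,0.006,0.0002,0,0,0,0.05],[0,0,0,0,0,0,0],[0,0,0,0,0,0,0]]])

```text
clock: 8.4
position: [629.8, 55.1, 72.0]
ee_rot: [0.944, -0.33, 0.001, -0.002]
contact_force: [3.3, 0.2, -1.3]
gripper_width: 14.7
```

```bash
python3 st.py
```

```text
clk 8.4 [629.77086325  55.06215164  72.01730652] r 114.85089075141833 turned 1.3511491509889133 z [ 0.00400041  0.00246894 -0.99998895] yaw err -0.002525776596985052 F tool [ 2.47384964 -2.25594395  1.3424061 ] [-0.2236442  -0.62721793  0.19169445] 14.686926900966307
[ 0.34228283  0.54059356 -0.169819   -0.00130188 -0.85578715  0.55739705]
```

Call:
drive_tool(moves=[[[1,0,0,0,0,0,0],[1,0,0,0,0,0,0],[1,0,0,0,0,0,0],[1,0,0,0,0,0,0],[1,0,0,-0.03,0,0,0],[1,0,0,-0.045,0,0,0],[1,0,0,-0.045,0,0,0],[1,0,0,-0.045,0,0,0],[1,0,0,-0.045,0,0,0],[1,0,0,0,0,0,-0.14],[1,0,0,0,0,0,-0.14],[1,0,0,0,0,0,-0.14],[1,0,0,0,0,0,-0.14],[1,0,0,0,0,0,-0.14],[1,0,0,0,0,0,-0.14],[1,0,0,0,0,0,-0.14],[1,0,0,0,0,0,-0.14],[1,0,0,0,0,0,-0.14]]])

```text
clock: 10.2
position: [622.9, 53.7, 290.8]
ee_rot: [0.949, 0.314, -0.003, -0.003]
contact_force: [0.0, 0.1, 0.8]
gripper_width: 85.6
```

Run:
```python
from h import *
s=arm.read_state()
P=s['position'];M=R.from_quat(s['ee_rot']).as_matrix()
print(P,'yaw',np.arctan2(M[1,0],M[0,0]),'z',M[:,2],'d',M.T@(np.array([544,-47,271])-P))
```

```text
[622.85162855  53.70941962 290.78061883] yaw 0.6387018945596262 z [-0.00756754  0.00361988 -0.99996481] d [-123.26748324   33.99828896   20.01207959]
```

Call:
drive_tool(moves=[[[1,-0.041,0.0115,0.005,0,0,0],[1,-0.041,0.0115,0.005,0,0,0],[1,-0.041,0.0115,0.005,0,0,0],[1,0,0,0,0,0,-0.053],[1,0,0,0,0,0,0]]])

```text
clock: 10.7
position: [540.2, -50.0, 273.9]
ee_rot: [0.94, 0.342, -0.004, -0.004]
contact_force: [0.2, -0.1, 0.4]
gripper_width: 85.2
```

Run:
```python
from h import *
s,im,d,T=shot('w4');M=R.from_quat(s['ee_rot']).as_matrix();print(s['position'],'yaw',np.arctan2(M[1,0],M[0,0]))
u,v=map(int,wproj(T,[560,-32,190]));print(u,v)
x0,y0=u-60,v-45
cv2.imwrite('pics/w4z.png',cv2.convertScaleAbs(cv2.resize(im[y0:y0+90,x0:x0+120,::-1],None,fx=6.5,fy=6.5,interpolation=2),alpha=1.8));print(x0,y0)
```

```text
[540.22804676 -50.00368568 273.89838949] yaw 0.6975427754882655
314 173
254 128
```

View pics/w4z.png

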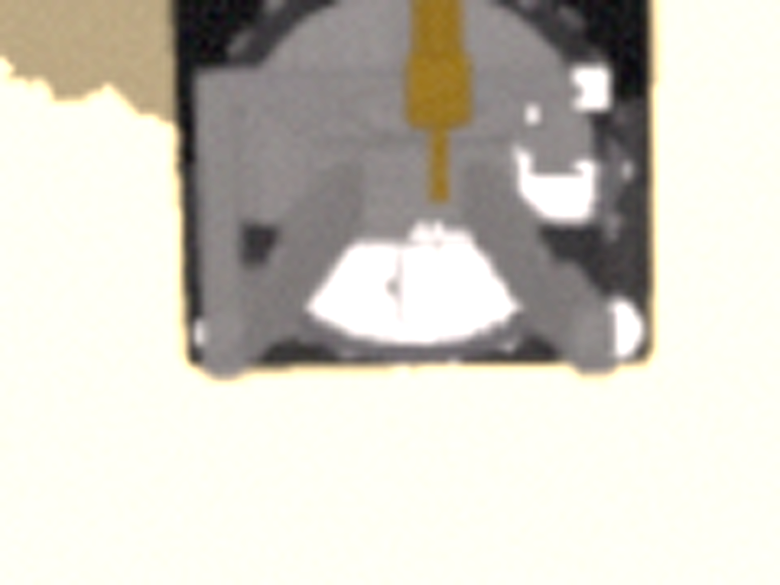

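Run:
```python
from h import *
T=np.load('pics/w4.npz')['T']
B=lambda x,y:wplane(T,254+x/6.5-.4,128+y/6.5-.4,201)
l=B(241,350);r=B(577,348);m=B(440,198);b1=B(200,70)
lo=B(204,350);ro=B(614,348)
yt=(l-r)/np.linalg.norm(l-r);xt=np.cross(yt,[0,0,1])
print('gap',np.linalg.norm(l-r),'out',np.linalg.norm(lo-ro),'mid',(l+r)/2,(lo+ro)/2,'ang',np.arctan2(yt[1],yt[0]),'rider',(l-m)@yt,'x',xt@(m-l),xt@(b1-l))
s=arm.read_state();M=R.from_quat(s['ee_rot']).as_matrix()
print('tool delta',M.T@(np.append(((l+r)/2)[:2],152)-s['position']))
```

```text
gap 36.7099050935805 out 44.84467936707694 mid [558.28419705 -35.17825256 201.        ] [558.29328714 -35.16342773 201.        ] ang 2.2772586425320194 rider 21.81820214113083 x 16.602821570292598 30.74630777455426
tool delta [ 23.98555207   1.62987984 121.76760643]
```

Call:
drive_tool(moves=[[[1,0.024,0.0015,0.01,0,0,0],[1,0,0,0.015,0,0,0],[1,0,0,0.015,0,0,0],[1,0,0,0,0,0,0]]])

```text
clock: 11.15
position: [561.7, -32.9, 233.5]
ee_rot: [0.94, 0.34, -0.003, -0.004]
contact_force: [-0.2, 0.5, 1.1]
gripper_width: 85.3
```

```bash
cat > st2.py <<'E'
from h import *
s=arm.read_state();M=R.from_quat(s['ee_rot']).as_matrix()
print(s['clock'],s['position'],'tool delta',M.T@(np.array([558.3,-35.1,149])-s['position']),'z in tool',M.T@np.array([0,0,-1]),'yaw',np.arctan2(M[1,0],M[0,0]),'F',M.T@s['contact_force'],s['gripper_width'])
E
python3 st2.py
```

```text
11.15 [561.65047839 -32.85540876 233.54427701] tool delta [-3.72720604  0.3838849  84.55743159] z in tool [0.00335456 0.00951629 0.99994909] yaw 0.6947952630057536 F [ 0.18825558 -0.54868387 -1.04547636] 85.32272687140618
```

Call:
drive_tool(moves=[[[1,-0.0045,0.0005,0.015,-0.009,0.003,0],[1,0,0,0.02,0,0,0],[1,0,0,0,0,0,0]]])

```text
clock: 11.45
position: [560.6, -34.6, 199.6]
ee_rot: [0.94, 0.341, 0.001, 0.001]
contact_force: [-1.3, -1.0, 0.9]
gripper_width: 85.3
```

```bash
python3 st2.py
```

```text
11.45 [560.59967262 -34.59272637 199.61464876] tool delta [-2.18577614 -1.18558269 50.60835174] z in tool [-0.00188039 -0.00200593  0.99999622] yaw 0.6954781562018808 F [-1.66392651 -0.10242866 -0.93291441] 85.26700552241782
```

Call:
drive_tool(moves=[[[1,-0.004,-0.001,0.02,0,0,0],[1,-0.002,0,0.02,0,0,0],[1,0,0,0.008,0,0,0],[1,0,0,0,0,0,0]]])

```text
clock: 11.85
position: [560.2, -36.5, 156.2]
ee_rot: [0.94, 0.342, 0.006, 0.002]
contact_force: [-1.5, 0.5, -0.5]
gripper_width: 85.5
```

```bash
python3 st2.py; python3 -c "
from h import *
shot('w5')"
```

```text
11.85 [560.16969454 -36.53854637 156.19765448] tool delta [-0.57196489 -2.36371148  7.17336236] z in tool [-0.00867196 -0.00839987  0.99992712] yaw 0.6972735031124302 F [-0.81223006 -1.31991892  0.50675081] 85.54667121036493
```

View pics/w5.png

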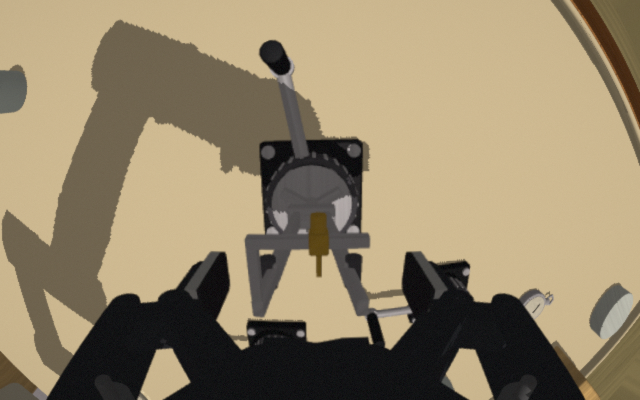

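Call:
drive_tool(moves=[[[1,0,-0.0022,0.006,0.008,-0.009,0],[0.65,0,0,0,0,0,0],[0.55,0,0,0,0,0,0],[0.55,0,0,0,0,0,0],[0.55,0,0,0,0,0,0],[0.55,0,0,0,0,0,0]]])

```text
clock: 12.5
position: [561.2, -33.9, 154.1]
ee_rot: [0.94, 0.342, 0.003, 0.001]
contact_force: [-0.6, 0.8, -0.9]
gripper_width: 46.7
```

```bash
python3 st2.py; python3 -c "
from h import *
shot('w6')"
```

```text
12.5 [561.2332284  -33.85415099 154.12121946] tool delta [-3.07430993 -0.94691874  5.10243281] z in tool [-0.00513826 -0.00325737  0.99998149] yaw 0.6978777104331055 F [ 0.09297714 -0.99059123  0.8804011 ] 46.66770240659768
```

View pics/w6.png

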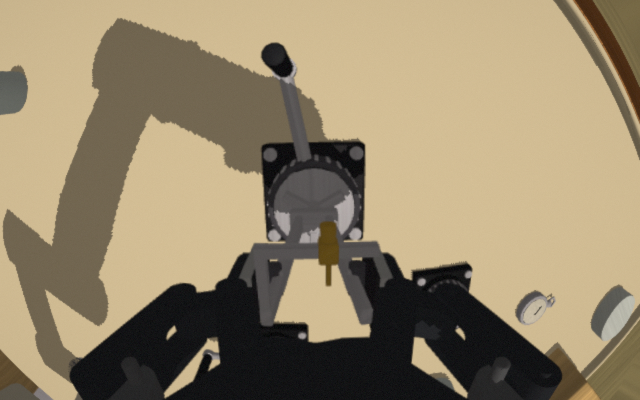

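Call:
drive_tool(moves=[[[0.55,-0.003,-0.001,0.004,0,-0.004,0],[0.52,-0.001,0,0.001,0,0,0],[0.49,0,0,0,0,0,0],[0.48,0,0,0,0,0,0],[0.48,0,0,0,0,0,0]]])

```text
clock: 13.05
position: [558.3, -35.8, 149.7]
ee_rot: [0.94, 0.342, 0.002, 0.002]
contact_force: [0.7, 1.0, 0.4]
gripper_width: 40.9
```

```bash
python3 st2.py; python3 -c "
from h import *
s,im,d,T=shot('w7')
cv2.imwrite('pics/w7z.png',cv2.convertScaleAbs(cv2.resize(im[210:340,225:405,::-1],None,fx=4.4,fy=4.4,interpolation=2),alpha=1.4))"
```

```text
13.05 [558.25002304 -35.81543144 149.69227696] tool delta [ 0.49634703 -0.51934952  0.69101588] z in tool [-0.0028932  -0.00521692  0.99998221] yaw 0.6985135450561479 F [ 1.1978699  -0.35381108 -0.43752951] 40.930745102454814
```

View pics/w7z.png

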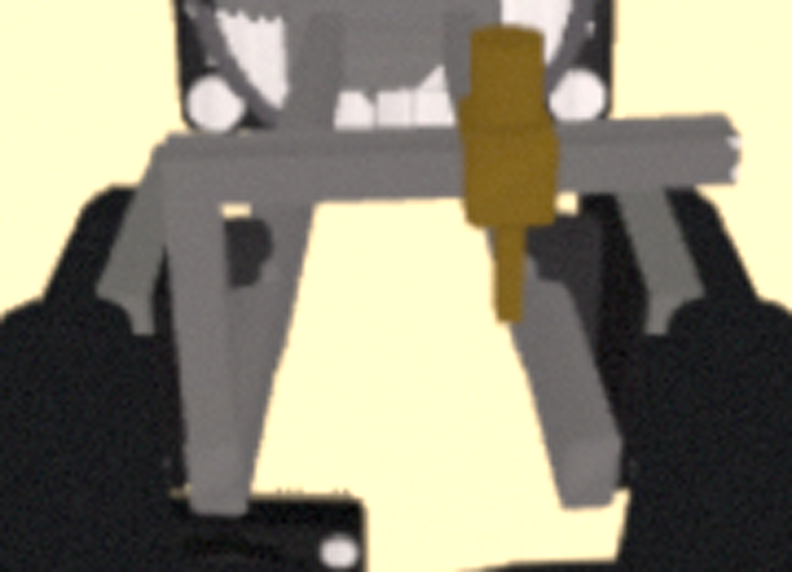

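```bash
cat > gm.py <<'E'
from h import *
import sys
def meas(name,l,r,m,x0=225,y0=210,k=4.4):
    T=np.load(f'pics/{name}.npz')['T']
    W=lambda p:wplane(T,x0+p[0]/k-.4,y0+p[1]/k-.4,201)
    ll=[W(p) for p in l];rr=[W(p) for p in r];mm=W(m)
    xt=np.array([np.cos(.6975),np.sin(.6975),0]);yt=np.array([-xt[1],xt[0],0])
    L=np.mean(ll,0);Rr=np.mean(rr,0)
    print('gap',(L-Rr)@yt,'rider',(L-mm)@yt,'err(R-mark)',(Rr-mm)@yt,'x len',[(p-mm)@xt for p in ll+rr],'midlat',((L+Rr)/2-[558.4,-35.1,201])@yt)
E
python3 -c "
from gm import *
meas('w7',[(246,447),(248,510)],[(570,440),(562,507)],(510,318))"
```

```text
gap 26.307674038357437 rider 21.045161620351195 err(R-mark) -5.262512418006245 x len [np.float64(-12.543963598933823), np.float64(-19.308753506921327), np.float64(-11.941478405596506), np.float64(-19.09576188238211)] midlat -0.8996472748341683
```

Call:
drive_tool(moves=[[[0.46,0,0,0,0,0,0],[0.45,0,0,0,0,0,0],[0.44,0,0,0,0,0,0],[0.434,0,0,0,0,0,0],[0.434,0,0,0,0,0,0],[0.434,0,0,0,0,0,0]]])

```text
clock: 13.7
position: [558.4, -35.9, 150.2]
ee_rot: [0.94, 0.342, 0.002, 0.002]
contact_force: [-0.7, 0.5, 1.8]
gripper_width: 36.9
```

```bash
python3 st2.py; python3 -c "
from h import *
s,im,d,T=shot('w8')
cv2.imwrite('pics/w8z.png',cv2.convertScaleAbs(cv2.resize(im[210:340,225:405,::-1],None,fx=4.4,fy=4.4,interpolation=2),alpha=1.4))
im,d=arm.get_image('scene');cv2.imwrite('pics/s8.png',cv2.convertScaleAbs(cv2.resize(im[150:270,260:380,::-1],(600,600),interpolation=2),alpha=1.5))"
```

```text
13.7 [558.41183953 -35.89332934 150.21969182] tool delta [ 0.42064019 -0.68632004  1.21719115] z in tool [-0.00323182 -0.00566204  0.99997875] yaw 0.6985967646606682 F [-0.24874401 -0.8273624  -1.82188034] 36.928432510345154
```

View pics/w8z.png

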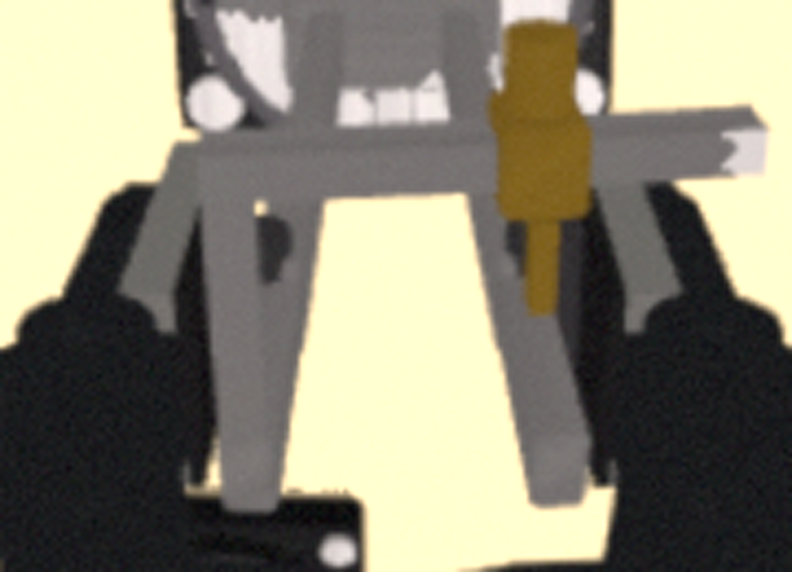

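View pics/s8.png

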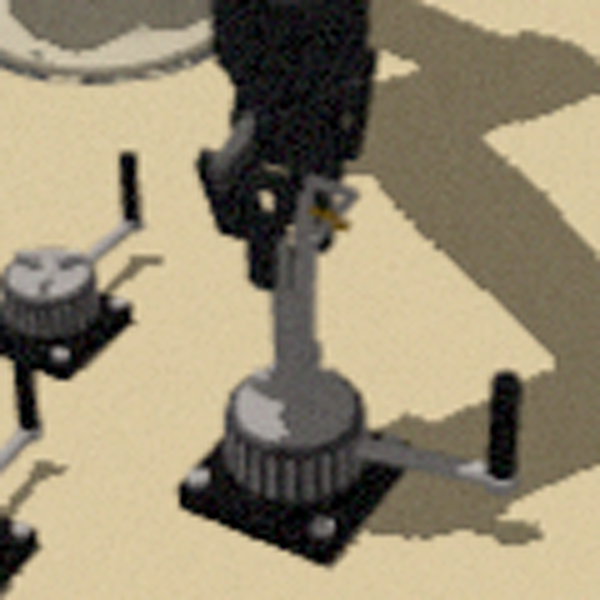

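```bash
python3 -c "
from gm import *
meas('w8',[(280,445),(279,508)],[(537,438),(530,503)],(541,313))
T=np.load('pics/w8.npz')['T']
# predicted pixel line of +x direction through the right tip inner edge
p=wplane(T,225+530/4.4-.4,210+503/4.4-.4,201);xt=np.array([np.cos(.698),np.sin(.698),0])
for k in (0,6,12,18,24,28): print(k,[(a-o+.4)*4.4 for a,o in zip(wproj(T,p+xt*k),(225,210))])
"
```

```text
gap 21.001911726016772 rider 20.83980139491517 err(R-mark) -0.16211033110160228 x len [np.float64(-12.73570754990644), np.float64(-19.514884890480882), np.float64(-12.114430653685734), np.float64(-19.057600561480214)] midlat -1.0387608717036103
0 [np.float64(529.9999999973102), np.float64(502.9999999888797)]
6 [np.float64(533.5983443345624), np.float64(447.173315114454)]
12 [np.float64(537.2260401440532), np.float64(387.7198191186177)]
18 [np.float64(540.8536926834907), np.float64(324.52371845548095)]
24 [np.float64(544.4457433211626), np.float64(257.5185258823305)]
28 [np.float64(546.8002734974498), np.float64(210.72841836054906)]
```

The gap measures 21.0 mm against a rider value of 20.8 mm, so the error is about 0.2 mm. I'll hold briefly to check that it's steady.

Call:
drive_tool(moves=[[[0.434,0,0,0,0,0,0],[0.434,0,0,0,0,0,0],[0.434,0,0,0,0,0,0],[0.434,0,0,0,0,0,0],[0.434,0,0,0,0,0,0],[0.434,0,0,0,0,0,0],[0.434,0,0,0,0,0,0],[0.434,0,0,0,0,0,0],[0.434,0,0,0,0,0,0],[0.434,0,0,0,0,0,0]]])

```text
clock: 14.8
position: [558.4, -35.9, 150.3]
ee_rot: [0.94, 0.342, 0.003, 0.002]
contact_force: [-0.4, 0.3, 2.6]
gripper_width: 37.0
```

```bash
python3 st2.py; python3 -c "
from h import *
s,im,d,T=shot('w9')
print(s['joint_vel'])
cv2.imwrite('pics/w9z.png',cv2.convertScaleAbs(cv2.resize(im[210:340,225:405,::-1],None,fx=4.4,fy=4.4,interpolation=2),alpha=1.4))"
```

```text
14.8 [558.44139826 -35.89286677 150.27496786] tool delta [ 0.39756506 -0.70536549  1.27223259] z in tool [-0.00324419 -0.00574559  0.99997823] yaw 0.6986700231600256 F [-0.10881642 -0.48014559 -2.57268969] 36.997887042734604
[-0.00083641 -0.00189086 -0.00074587 -0.00170028  0.00151806  0.00072612]
```

View pics/w9z.png

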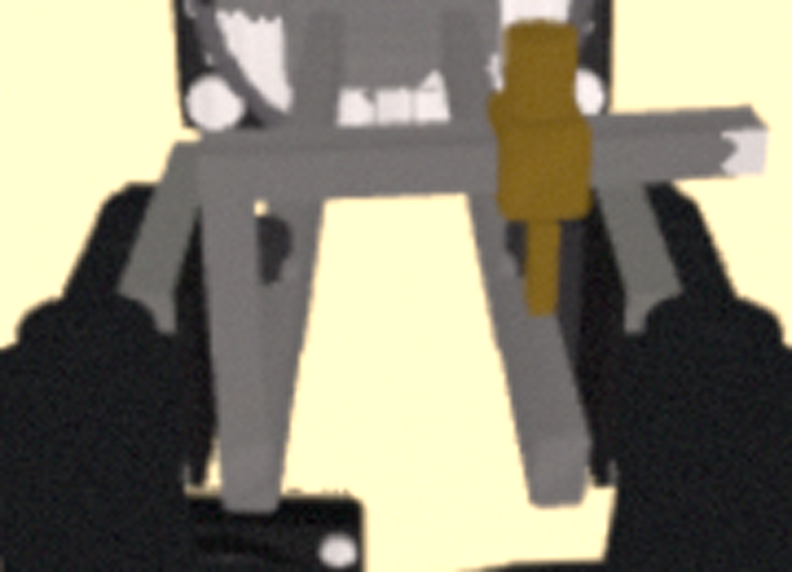

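The picture hasn't changed: the pointer tip is at (541,313) and the right inner edge runs from (537,438) to (530,503). It's steady and lined up, so I'm handing in.

```bash
python3 -c "
from bench import arm
print(arm.job_done())"
```

```text
the job is handed in; nothing more can be done
None
```

I handed the job in with the tweezers clamped upright in the chuck and held squeezed at the rider's mark, at about 15 s on the robot's clock.

- **Chuck:** I gripped the crank post and turned it about 1.35 rad clockwise. The sleeve's starting angle wasn't measured, so it stands at 1.35 rad or a little more (the stop is 1.4). In the wrist view afterwards the tips were still open, about 36 mm apart.
- **Squeeze:** I closed the gripper on the leg ribs from above to a 37.0 mm opening. In the wrist camera the tip gap was 21.0 mm against a rider value of 20.8 mm, so the right tip is about 0.2 mm from the pointer. The opening gives the same gap (about 21 mm).
- **Steadiness:** After a further second of holding, the view was unchanged and the arm was still.
- **Not measured directly:**
  - I had no reading of the jaw or per-finger forces; I took them from the crank angle and the leg spring data.
  - The overhead and scene pictures disagreed by about 12 mm on the chuck's position. The wrist camera settled it, and the post's 115 mm radius in the grip agreed.
- **Other objects:** The moves stayed clear of the compass bowl, the jars and the stopwatch. I didn't re-measure their positions at the end.

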